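# Set the knife slot of a fish slicing guide with its setting gauge

### The arm

A 7-joint arm with a two-finger parallel gripper is mounted at the origin on a cart in front of the work surface, level with it; the furniture and walls round the work are solid. World frame = base frame: x ahead of the robot, y to its left, z up, the work surface at z = 0. Lengths are in m, angles in rad, forces in N, time in s.
With the tool pointing down it reaches from about 0.4 to 0.875 m from the base axis. Payload 19.3 kg.
Tool frame: the origin (TCP) lies at the very end of the fingers, on their centre line; the grasp point (between the pads) lies 19 mm behind it; x points along the fingers, y is the direction in which the jaws open and shut, and the axes are right-handed (so a half turn about x gives the same grasp; the last joint's range is limited). The gripper opens to 85 mm and grips with 20 to 120 N. Pads are 22 mm wide; open, the fingers measure 114 mm over their backs; the gripper's body (76 mm by 85 mm) begins 54 mm behind the grasp point. The pads swing forward as they close: fully open they stand 13 mm farther back than shut.
Start: joints at [1.196, 0.521, -0.036, 1.599, 0.021, 1.021, -0.113], TCP at [0.188, -0.596, 0.231] pointing down, gripper open.
Joint ranges: [-2.91, 2.91], [-0.3, 2.13], [-1.5, 1.42], [0.17, 2.43], [-1.26, 4.41], [0.16, 1.93], [-2.52, 2.52]. Speed limits (rad/s): [1.89, 1.89, 2.39, 2.39, 3.01, 3.01, 3.01].

### API

Orientations are given as [roll, pitch, yaw] about the fixed x, y, z axes, in that order (R = Rz(yaw) Ry(pitch) Rx(roll)).
In Python, from workcell import bot, grab_frame, job_done gives the robot as it stands.
- The arm moves only by the shell command python3 -m pendant 'ROWS' [OPENING] [FORCE]. ROWS is JSON, a list of rows, each a list of 4 numbers: the shift along the tool's x, y, z in mm, then the turn about the tool's x in degrees. A call has 1 to 12 rows; each row shifts and turns the commanded pose from where the row before left it, along the tool's axes as they then stand; what a row does not reach is not made up. A row lasts 1/8 s, in which the tool goes at most 62.5 mm and 10.7 degrees, less where a joint would pass 70% of its speed; a pose out of reach is approached as far as the arm can. A call is refused whole if a number of a shift passes 62.5 or a number of a turn 10.7, either way. A call with a gripper value outside its range is refused whole. OPENING is the opening, from -1 (shut) to 1 (fully open), set as the call begins (- or left out, the last holds). The fingers move at their own pace and stop on an object; FORCE is the grip in N (left out, the last holds). Time passes only in rows, so rows that do not move let the fingers close. It gives the time, the measured TCP pose, the force and the opening at its end, in the units of the state.
- bot.observe(): the state, without advancing time (a new reading comes with each control period).
- grab_frame(name): name is "side" or "top"; returns a dict with "img" (480x640x3 uint8, red, green, blue), "fovy" (degrees; the focal length in pixels is half the picture's height over the tangent of half this angle, whatever the lens; pixels are square), "cx", "cy" (the principal point, pixels), "R" (3x3) and "t" (3): a world point X has camera coordinates R X + t. Camera axes: x right, y down, z forward; pixel columns grow to the right and rows downward; lengths in m; the calibration is good to about 2 mm. A picture is of the moment at which its call begins. There is no depth.
- job_done(): hands the job in, once; it reports no verdict.
The state is a dict: "clock": time; "qpos": joint angles; "qd": joint speeds; "joint_efforts": joint torques, N m; "position": TCP position; "tool_rot": TCP orientation; "force": force on the tool from outside, world axes, zero at the start; "moment": the same for the moment, N m; "grip_width": finger opening in m.
Only numpy, scipy, OpenCV 4.12 (cv2) and the standard library are available. Lean on these libraries where they do the work, as an engineer would, in place of code of your own. Each camera call takes 0.05 s, during which the arm holds its last target.

### The job

Slide the blade of the orange-handled setting gauge into the slot of the slicing guide up to the depth stop, then close the blue gate on it until its sprung shoe presses the blade with about 5 N (3 to 8 N is a good fit; never squeeze it over 14 N) and take your hand off both. Then draw the blade straight back out by its handle, feeling that it still drags, and stand the gauge upright on the table clear of the slot. Touch the gate only while the blade is in the slot, and leave the tray, bottle, jars, bowl and dish where they are.

Things in the scene. Friction and masses are not known exactly. Their poses are not given: they have to be found in the camera images.
- guide: Slicing guide, fixed: aluminium bed 80 (x) x 226 (y) x 10 mm high. Origin on the table under the slot; x points into the slot (away from the robot), y to the gate, z up. The slot, open at top and front, runs from x = -30 to a grey depth stop with its face at x = +32 mm. The white fence walls it on the -y side (top at z = 42); its face is at y = -16 to -4 mm, differs each time and is not measured.
- slot_mouth (a point): Point in the slot's mouth, at x = -30, y = +5, z = 27 mm of the guide; with the gate open, a blade whose middle plane passes here along the guide's x clears fence and shoe. The bed's front edge is 10 mm nearer the robot.
- gate: Blue gate (70 x 36 mm, top at z = 37), axes as the guide's. Slides along the guide's y, closing towards -y, travel 50 mm, about 10 N sliding drag; stays where left. Starts 0 to 10 mm closed. Its white sprung shoe (60 mm long, z = 12 to 40) faces the slot 44 mm on the -y side of the knob's centre and yields 1 mm per 1.8 N, 10 mm at most. Pose origin = guide's origin when fully open.
- gate_grip (a point): Centre of the black square knob on the gate, 22 x 22 mm, 36 mm tall (z = 46 to 82 mm); grip it from above or push it from the +y side.
- gauge: The loose setting gauge, 0.15 kg, standing upright on its foot (dark steel on a slippery white sole, 40 x 44 x 10 mm). Origin under the middle of the foot, z up; the steel blade points along +x. Pulled along the closed slot, its blade drags with about 0.8 N for each N of the shoe's press (0.6 to 1, as friction varies).
- gauge_grip (a point): Centre of the gauge's orange handle, 28 (x) x 22 (y) mm, 44 mm tall (z = 44 to 88 mm above its foot's underside).
- gauge_tip (a point): Middle of the blade's far end: 100 mm ahead of the gauge's origin along its x, 28 mm up. The blade is 8 mm thick (y), 24 mm high (16 to 40 mm above the table when the gauge stands) and free for 80 mm ahead of the foot: it passes over the guide's bed while the foot slides on the table in front.
- dark_tray: Bystander: black shallow food tray 195 x 135 x 24 mm, left front of the table. Origin under its centre.
- sauce_bottle: Bystander: dark red squeeze bottle with red pointed cap, 53 mm across, 180 mm tall, at the left edge. Origin under its centre.
- pepper_jar: Bystander: spice jar with red cap and dark label, 45 mm across, 108 mm tall, at the left edge. Origin under its centre.
- salt_jar: Bystander: spice jar with red cap and light label, 47 mm across, 97 mm tall, at the left edge, towards the back. Origin under its centre.
- steel_bowl: Bystander: pale steel bowl 124 mm across, 45 mm tall, at the right back corner. Origin under its centre.
- white_dish: Bystander: small white dish 96 mm across, 26 mm tall, right front. Origin under its centre.
Things that resemble listed ones, but are neither listed nor needed, are in the scene too. There is more than one size of the gauge; the job needs the larger.

How it is judged:
By the outcome, as a careful person would: the job done as asked, in the order asked, and still so for the second after the job is handed in, with the robot touching nothing.
It also fails if it takes over 72 s, if anything falls off the work surface, if the arm or the gripper's body presses on something with over 40 N, if the wrist force passes 120 N, or if a joint passes its speed limit or range.

## Working session

There is one attempt and no reset: what is moved stays moved. The work goes in short steps, Python scripts to look and compute and a shell command to move; the robot and the scene stay as the last step left them, time stands still between calls to the robot, and variables do not carry over. Pictures are saved under pics/ and viewed, and the job is handed in when it is done.

```bash
mkdir -p pics; ls; python3 - <<'E'
from workcell import bot, grab_frame
import cv2,numpy as np
s=bot.observe()
print(s)
for n in ("side","top"):
    f=grab_frame(n); cv2.imwrite(f"pics/{n}0.png",f["img"][:,:,::-1])
    print(n,f["fovy"],f["cx"],f["cy"],f["R"],f["t"], -np.array(f["R"]).T@np.array(f["t"]))
E
```

```text
pics
{'clock': 0.0, 'qpos': array([ 1.19580942,  0.5220094 , -0.03633839,  1.59996678,  0.02122842,
        1.02108268, -0.11277604]), 'qd': array([-0.00105865, -0.00133221,  0.00062006, -0.00056603, -0.00078253,
        0.00013255, -0.00018287]), 'joint_efforts': array([-1.76368743e-03, -9.27115846e+01,  1.97728246e+00, -3.69933665e+01,
        1.74145232e-02,  8.10366852e-03, -4.52430481e-05]), 'position': array([ 0.18742822, -0.59590797,  0.23074324]), 'tool_rot': array([-1.48356715,  1.56971595,  1.96285005]), 'force': array([-0.14671405,  0.13396293, -0.59033313]), 'moment': array([-0.0248986 ,  0.00040657,  0.00568902]), 'grip_width': 0.08512021490129239}
side 44.27170747939116 318.16101897758637 242.79925041109573 [[ 0.99955512 -0.02697489 -0.01272465]
 [-0.02517052 -0.53405293 -0.84507628]
 [ 0.0160002   0.84502061 -0.53449431]] [-0.49755841  0.05948003  1.51938399] [ 0.47452375 -1.26556688  0.856036  ]
top 45.17526058681828 319.3532750190389 226.02599666454034 [[-2.48296980e-02 -9.99689833e-01 -1.92978582e-03]
 [-9.94009002e-01  2.48940431e-02 -1.06425519e-01]
 [ 1.06440549e-01 -7.24289013e-04 -9.94318804e-01]] [-0.01053062  0.50505119  1.21602293] [ 0.37232981 -0.02221936  1.26284448]
```

View pics/side0.png

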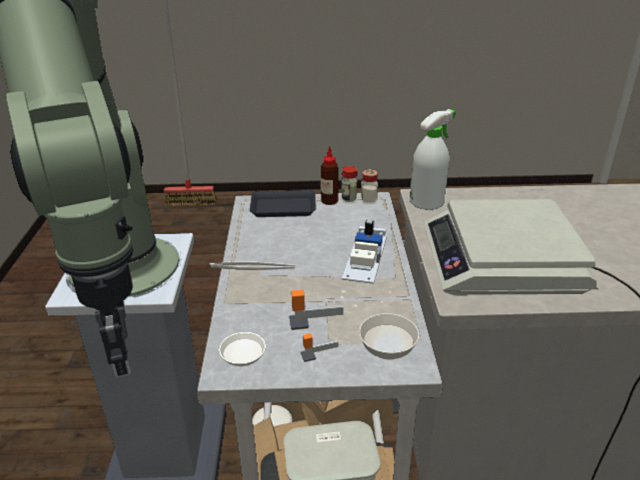

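View pics/top0.png

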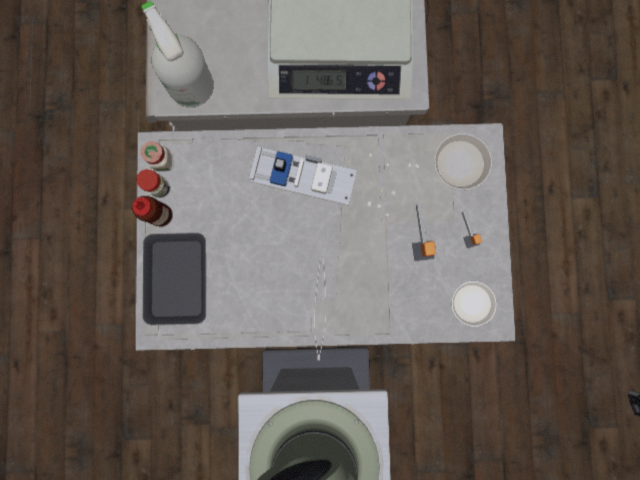

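The side view shows two orange-handled gauges, a larger one at about (298,300) and a smaller one at (308,342). In the top view they are at (429,249) and (476,239). The guide is at top (300,175), with the blue gate at (282,168). I'll enlarge both areas next.

```bash
python3 - <<'E'
import cv2
t=cv2.imread("pics/top0.png"); s=cv2.imread("pics/side0.png")
def c(im,x,y,w,h,k,n): cv2.imwrite("pics/"+n,cv2.resize(im[y:y+h,x:x+w],None,fx=k,fy=k,interpolation=cv2.INTER_CUBIC))
c(t,240,140,125,70,6,"c1.png"); c(t,400,195,100,75,8,"c2.png"); c(s,335,210,60,75,8,"c3.png"); c(s,280,280,75,85,7,"c4.png")
E
```

```text
(no output)
```

View pics/c1.png

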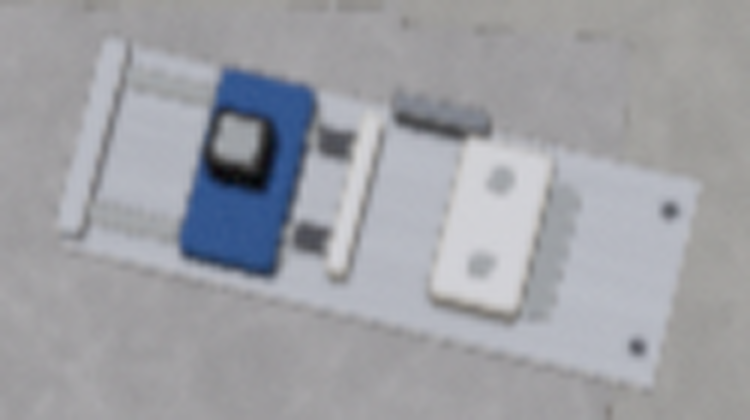

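View pics/c2.png

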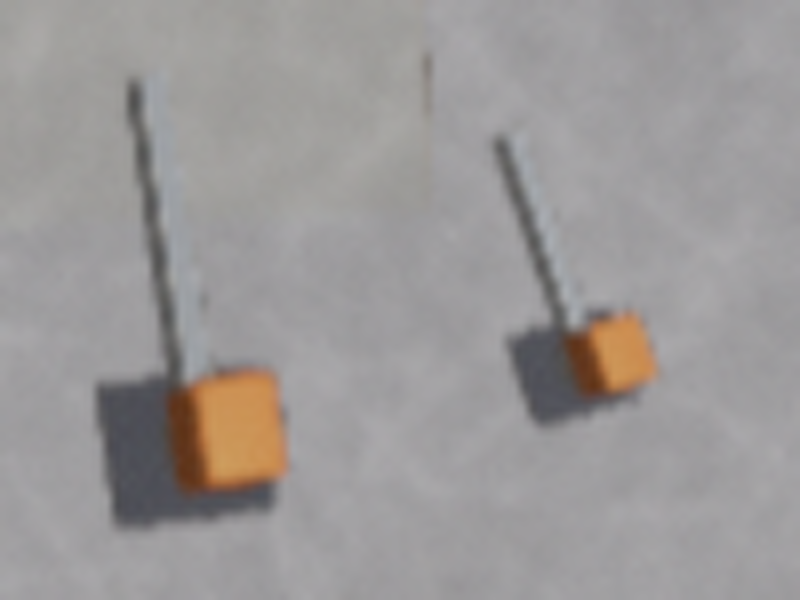

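View pics/c3.png

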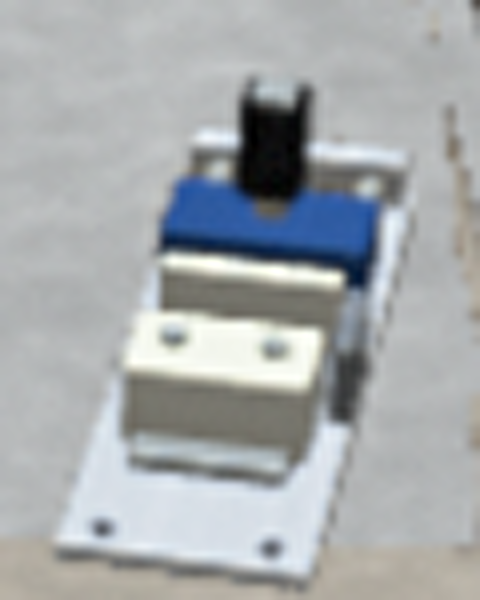

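View pics/c4.png

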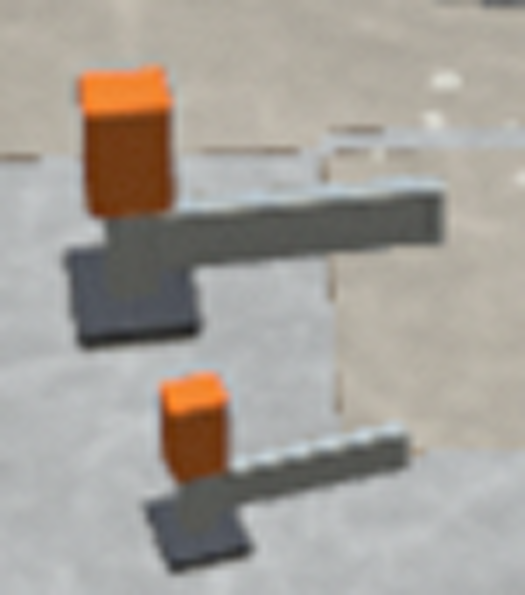

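The larger gauge is the one in top-view crop 2 on the left: handle top at about (429.5,249), blade tip at about (418,205). The smaller one at (476,239) is the decoy. Next I'll measure.

```bash
cat > h.py <<'E'
import numpy as np
from workcell import bot, grab_frame
import cv2
def K(f):
    fl=240/np.tan(np.radians(f["fovy"])/2); return fl
def pz(f,u,v,z):
    fl=K(f); R=np.array(f["R"]);t=np.array(f["t"])
    d=R.T@np.array([(u-f["cx"])/fl,(v-f["cy"])/fl,1]); c=-R.T@t
    return c+d*(z-c[2])/d[2]
def pr(f,X):
    p=np.array(f["R"])@np.array(X)+np.array(f["t"]); return np.array([f["cx"]+K(f)*p[0]/p[2],f["cy"]+K(f)*p[1]/p[2]])
def cr(x0,y0,k,c): return (x0+(c[0]+.5)/k-.5, y0+(c[1]+.5)/k-.5)
E
python3 - <<'E'
from h import *
np.set_printoptions(precision=4,suppress=True)
T=grab_frame("top");S=grab_frame("side")
def A(name,f,o,c,z):
    p=pz(f,*cr(*o,c),z); print(name,p[:2]*1000); return p
t1=(240,140,6);t2=(400,195,8);s3=(335,210,8);s4=(280,280,7)
print("TOP guide")
a=A("bed near right",T,t1,(655,387),.01);b=A("bed far right",T,t1,(699,182),.01);c=A("bed near left",T,t1,(62,240),.01)
print("len",np.linalg.norm(a-b),np.linalg.norm(a-c),"yaw",np.degrees(np.arctan2(*(b-a)[1::-1])),np.degrees(np.arctan2(*(c-a)[1::-1]))-90)
A("fence far",T,t1,(470,137),.042);A("fence near",T,t1,(431,297),.042)
A("fence backfar",T,t1,(553,150),.042);A("fence backnear",T,t1,(520,320),.042)
A("shoe far",T,t1,(383,108),.04);A("shoe near",T,t1,(346,278),.04)
for n,p in zip("abcd",[(215,110),(268,115),(260,165),(210,158)]): A("knobtop "+n,T,t1,p,.082)
print("SIDE guide")
A("bed near right",S,s3,(57,552),.01);A("bed far right",S,s3,(310,578),.01)
A("fence far",S,s3,(330,328),.042);A("fence near",S,s3,(137,314),.042)
A("shoe far (face top)",S,s3,(347,275),.04);A("shoe near",S,s3,(162,262),.04)
A("knob top c",S,s3,(277,92),.082)
print("TOP gauge")
for n,p in zip("abcd",[(203,380),(277,372),(288,474),(212,491)]): A("handle top "+n,T,t2,p,.088)
A("tip",T,t2,(157,76),.04);A("blade base",T,t2,(196,380),.04)
for n,p in zip(["foot nl","foot nr","foot fl"],[(115,525),(272,507),(100,385)]): A(n,T,t2,p,.005)
print("SIDE gauge")
for n,p in zip("abcd",[(80,72),(162,68),(172,103),(84,110)]): A("handle top "+n,S,s4,p,.088)
A("tip top near",S,s4,(441,193),.04)
E
```

```text
TOP guide
bed near right [553.206 -88.773]
bed far right [ 628.9034 -107.2523]
bed near left [613.167  127.2712]
len 0.07792027869617679 0.22421066763297 yaw -13.71874643635493 -15.511478947677361
fence far [640.8313 -23.4366]
fence near [583.0412  -8.0828]
fence backfar [635.3339 -53.0898]
fence backnear [573.9318 -39.6429]
shoe far [652.6801   7.6002]
shoe near [591.0379  22.1991]
knobtop a [643.8189  64.9612]
knobtop b [641.584   46.5783]
knobtop c [623.9909  49.6774]
knobtop d [626.8985  66.9798]
SIDE guide
bed near right [552.9362 -94.3161]
bed far right [ 628.657  -111.1587]
fence far [643.2408 -22.0782]
fence near [583.1116 -11.1348]
shoe far (face top) [652.5232  11.8399]
shoe near [593.7655  22.4528]
knob top c [633.1427  57.631 ]
TOP gauge
handle top a [ 459.7878 -237.7161]
handle top b [ 461.3618 -256.6788]
handle top c [ 435.2691 -258.2794]
handle top d [ 431.4261 -238.7504]
tip [ 545.1356 -237.8366]
blade base [ 463.4075 -244.6627]
foot nl [ 427.0078 -227.242 ]
foot nr [ 430.8385 -270.1856]
foot fl [ 465.3007 -224.7625]
SIDE gauge
handle top a [ 433.6213 -239.0712]
handle top b [ 458.9868 -238.1278]
handle top c [ 461.9588 -256.0839]
handle top d [ 435.073  -258.4251]
tip top near [ 545.5788 -243.3342]
```

The two views agree to about 3 mm on the gauge (handle centre 447,-248; yaw ≈5°) and on the guide (yaw ≈-14.8°). There is also a long shiny object near top (319,260–358) that could lie in the approach, so I'll look at it closely.

```bash
python3 - <<'E'
from h import *
t=cv2.imread("pics/top0.png"); s=cv2.imread("pics/side0.png")
a=cv2.resize(t[245:370,280:360],None,fx=4.6,fy=4.6,interpolation=cv2.INTER_CUBIC); b=cv2.resize(s[240:300,200:305],None,fx=4,fy=4,interpolation=cv2.INTER_CUBIC)
o=np.zeros((max(a.shape[0],b.shape[0]),a.shape[1]+b.shape[1],3),np.uint8);o[:a.shape[0],:a.shape[1]]=a;o[:b.shape[0],a.shape[1]:]=b
cv2.imwrite("pics/c5.png",o)
T=grab_frame("top");S=grab_frame("side")
for z in (0,.05):
  print(z,[pz(T,*p,z)[:2] for p in((321,262),(319,358))],[pz(S,*p,z)[:2] for p in((294,266),(211,265))])
# yaw lines of guide via edges
E
```

```text
0 [array([ 0.42833031, -0.02477478]), array([ 0.22240915, -0.01529857])] [array([ 0.43540028, -0.02027465]), array([ 0.2218058 , -0.00602543])]
0.05 [array([ 0.42611307, -0.0246736 ]), array([ 0.22834499, -0.01557259])] [array([ 0.43768544, -0.09301062]), array([ 0.23656674, -0.07959368])]
```

View pics/c5.png

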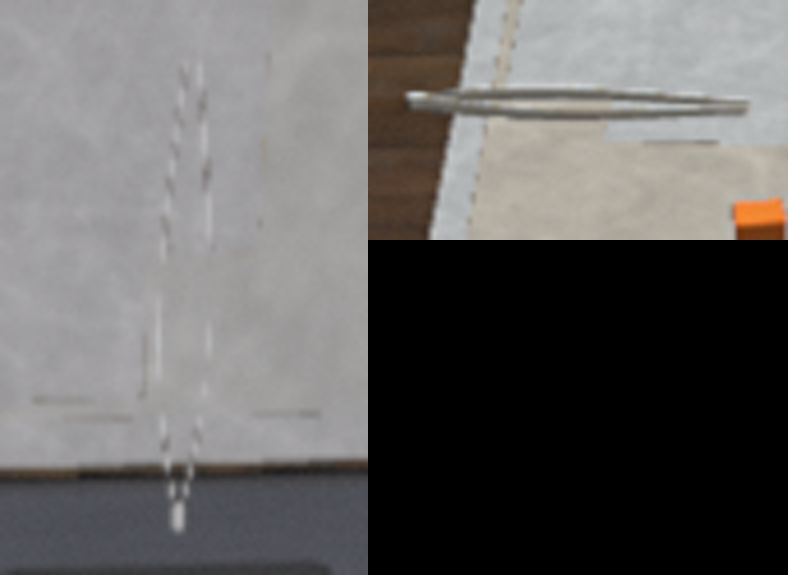

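Those are tweezers lying flat, from about (0.43,-0.02) to (0.22,-0.01). The approach foot stays at x>0.44, y>0.015, so it clears them. The gauge to take is the larger one, at top (429,249). The decoy at (476,239) is smaller. Now I'll plan the reach.

```bash
cat >> h.py <<'E'
from scipy.spatial.transform import Rotation as Ro
def plan(x,y,z,jaw=None,quiet=False):
    "mm target, jaw dir deg"
    s=bot.observe(); R=Ro.from_euler('xyz',s["tool_rot"]).as_matrix(); p=np.array(s["position"])*1000
    ang=np.degrees(np.arctan2(R[1,1],R[0,1]))
    d=R.T@(np.array([x,y,z])-p)
    print("t%.2f"%s["clock"],"tcp",p.round(1),"tool axes world:\n",R.T.round(3),"\njaw ang %.2f"%ang,"shift tool",d.round(1),"F",np.round(s["force"],1),"w %.4f"%s["grip_width"])
    if jaw is not None:
        e=(jaw-ang+90)%180-90; print("turn about world z",round(e,2),"=> tool x turn",round(e*np.sign(R[2,0]),2))
E
python3 - <<'E'
from h import *
plan(447,-248,150,95); print(bot.observe()["qpos"].round(2))
E
```

```text
t0.30 tcp [ 187.5 -596.1  231.1] tool axes world:
 [[-0.     0.    -1.   ]
 [ 0.3   -0.954 -0.   ]
 [-0.954 -0.3    0.   ]] 
jaw ang -72.54 shift tool [  81.2 -254.2 -352. ] F [0.4 0.4 0.8] w 0.0855
turn about world z -12.46 => tool x turn 12.46
[ 1.2   0.52 -0.04  1.6   0.02  1.02 -0.11]
```

```bash
python3 -m pendant '[[4,-32,-44,0],[8,-32,-44,0],[8,-32,-44,0],[8,-32,-44,0],[8,-32,-44,0],[8,-32,-44,0],[8,-32,-44,0],[8,-30,-44,0],[0,0,0,6],[0,0,0,6.5],[0,0,0,0]]' 1 40; python3 -c "
from h import *
plan(447,-248,120,95)"
```

```text
clock: 1.68
position: [0.4472, -0.2482, 0.1713]
tool_rot: [0.974, 1.571, -2.08]
force: [0.2, 0.3, 0.3]
grip_width: 0.0856
t1.68 tcp [ 447.2 -248.2  171.3] tool axes world:
 [[-0.    -0.    -1.   ]
 [ 0.087 -0.996  0.   ]
 [-0.996 -0.087  0.   ]] 
jaw ang -84.99 shift tool [51.3 -0.2  0.2] F [0.2 0.3 0.3] w 0.0856
turn about world z -0.01 => tool x turn 0.01
```

```bash
python3 -m pendant '[[40,0,0,0],[40,0,0,0],[28,0,0,0],[15,0,0,0],[0,0,0,0]]'; python3 - <<'E'
from h import *
f=grab_frame("side");i=f["img"][:,:,::-1];cv2.imwrite("pics/s1.png",cv2.resize(i[200:380,200:420],None,fx=3.5,fy=3.5,interpolation=cv2.INTER_CUBIC))
E
```

```text
clock: 2.3
position: [0.4468, -0.2482, 0.0479]
tool_rot: [-0.609, 1.57, 2.62]
force: [0.4, -0.2, 0.9]
grip_width: 0.0855
```

View pics/s1.png

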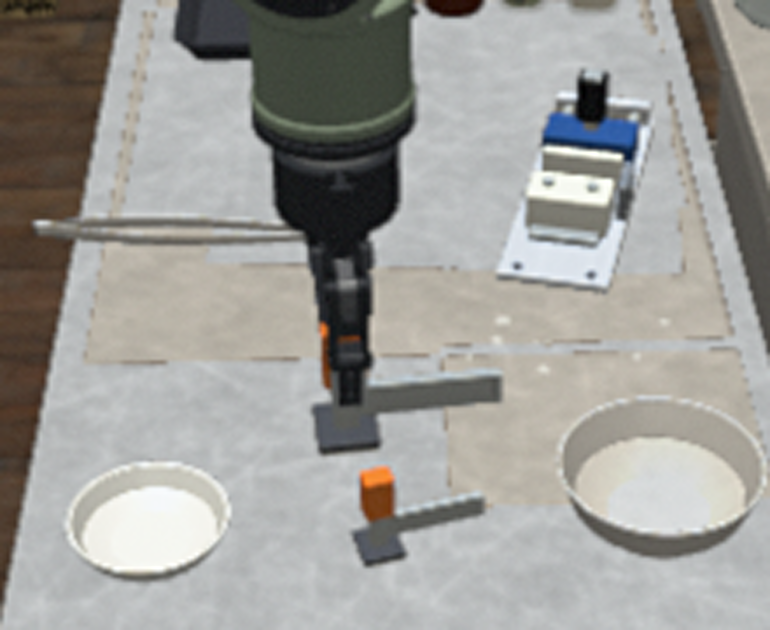

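The fingers straddle the large gauge's handle at about (345,350) in the crop, and the small gauge is untouched. I'll close the gripper.

```bash
python3 -m pendant '[[0,0,0,0],[0,0,0,0],[0,0,0,0],[0,0,0,0],[0,0,0,0],[0,0,0,0]]' -1 40;  python3 -m pendant '[[-15,0,0,0],[-35,0,0,0],[0,0,0,0]]'; python3 - <<'E'
from h import *
f=grab_frame("side");i=f["img"][:,:,::-1];cv2.imwrite("pics/s2.png",cv2.resize(i[220:350,230:380],None,fx=5,fy=5-.4,interpolation=cv2.INTER_CUBIC))
f=grab_frame("top");i=f["img"][:,:,::-1];cv2.imwrite("pics/t2.png",cv2.resize(i[190:290,380:480],None,fx=6,fy=6,interpolation=cv2.INTER_CUBIC))
plan(466,40,98,-14.8+90)
E
```

```text
clock: 3.1
position: [0.4472, -0.2484, 0.0486]
tool_rot: [2.53, 1.57, -0.525]
force: [-1.1, -0.1, 6.6]
grip_width: 0.0216
clock: 3.48
position: [0.4483, -0.2489, 0.101]
tool_rot: [2.629, 1.567, -0.426]
force: [-0.1, 0.1, -1.6]
grip_width: 0.0214
t3.58 tcp [ 447.2 -248.3   98.8] tool axes world:
 [[ 0.001 -0.    -1.   ]
 [ 0.086 -0.996  0.   ]
 [-0.996 -0.086 -0.001]] 
jaw ang -85.04 shift tool [   0.7 -285.6  -43.7] F [ 0.2 -0.1 -2.3] w 0.0214
turn about world z -19.76 => tool x turn 19.76
```

View pics/s2.png

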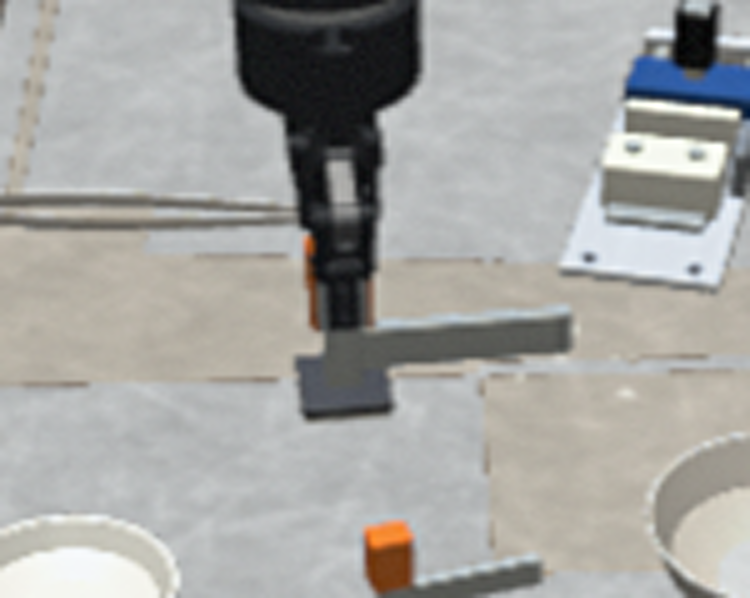

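View pics/t2.png

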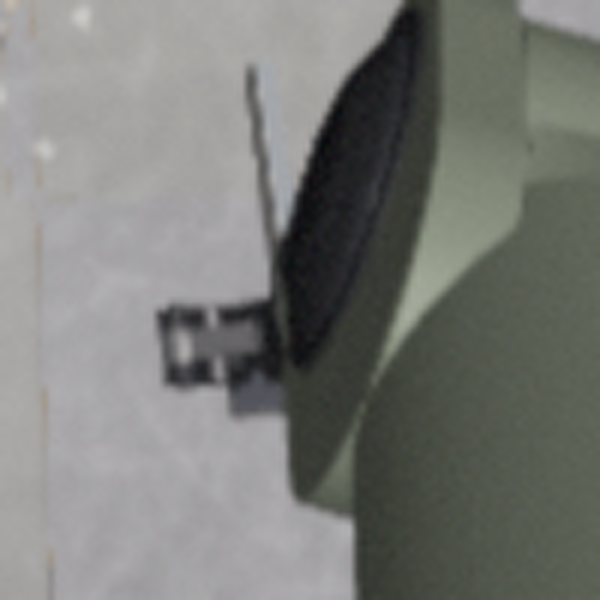

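The gauge is held level, about 50 mm up. I'll carry it to the approach pose.

```bash
python3 -m pendant '[[0,-25,-5,0],[0,-41,-6,0],[0,-41,-6,0],[0,-41,-6,0],[0,-41,-6,0],[0,-41,-6,0],[0,-35,-6,0],[0,-20,-3,0],[0,0,0,9.8],[0,0,0,10],[0,0,0,0],[0,0,0,0]]'; python3 - <<'E'
from h import *
f=grab_frame("top");i=f["img"][:,:,::-1];cv2.imwrite("pics/t3.png",cv2.resize(i[120:300,220:380],None,fx=4.5,fy=3.3*4.5/3.3*.74,interpolation=cv2.INTER_CUBIC) if 0 else cv2.resize(i[130:270,240:380],None,fx=4.2,fy=4.2,interpolation=cv2.INTER_CUBIC))
f=grab_frame("side");i=f["img"][:,:,::-1];cv2.imwrite("pics/s3.png",cv2.resize(i[200:300,260:400],None,fx=5.5,fy=5.5,interpolation=cv2.INTER_CUBIC))
plan(466,40,98,-14.8+90)
E
```

```text
clock: 5.08
position: [0.466, 0.0395, 0.098]
tool_rot: [0.437, 1.57, -2.96]
force: [0.4, 0.7, -2.1]
grip_width: 0.0215
t5.17 tcp [466.2  39.4  98.2] tool axes world:
 [[-0.     0.    -1.   ]
 [-0.254 -0.967  0.   ]
 [-0.967  0.254  0.   ]] 
jaw ang -104.70 shift tool [ 0.2 -0.6  0.4] F [-0.1  0.3 -0.8] w 0.0214
turn about world z -0.1 => tool x turn 0.1
```

View pics/t3.png

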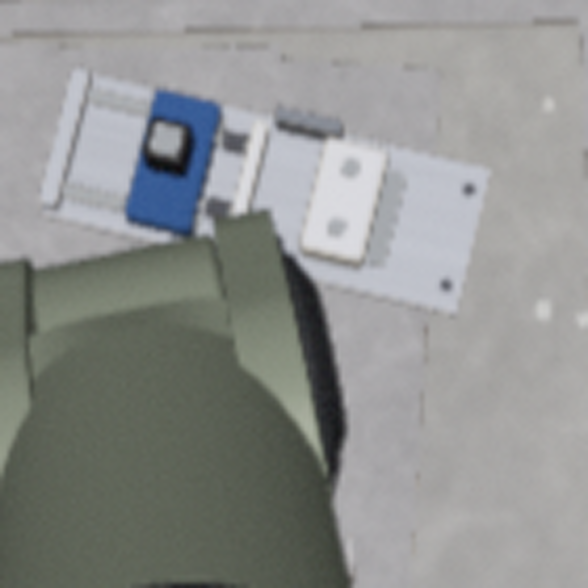

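View pics/s3.png

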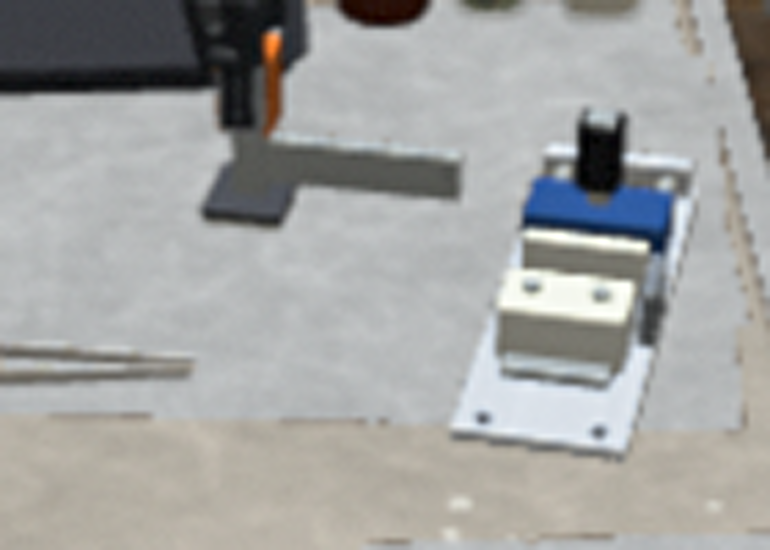

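```bash
python3 - <<'E'
from h import *
S=grab_frame("side");T=grab_frame("top")
yaw=np.radians(-14.8);u=np.array([np.cos(yaw),np.sin(yaw)]);n=np.array([-u[1],u[0]])
for c,z in(((460,153),.090),((460,199),.066),((270,137),.09)):
    p=pz(S,*cr(260,200,5.5,c),z)[:2]*1000; print("blade pt",p,"u,d",p@u,p@n)
# overlay
U0,D=.5972,0
Y=[14.0,15.0]
for nm,f,(x0,y0,w,h) in(("top",T,(240,135,125,80)),("side",S,(335,210,70,80))):
  im=cv2.imread(f"pics/{nm}0.png")[y0:y0+h,x0:x0+w];k=6;im=cv2.resize(im,None,fx=k,fy=k,interpolation=cv2.INTER_CUBIC)
  def P(a,d,z):
    w_=a*u+d*n; q=pr(f,[*w_,z]); return tuple(int(round(v)) for v in ((q[0]-x0+.5)*k-.5,(q[1]-y0+.5)*k-.5))
  def L(a,b,c): cv2.line(im,P(*a),P(*b),c,1)
  d0=.0555
  for dd in(d0,d0+.226): L((U0-.04,dd,.01),(U0+.04,dd,.01),(0,0,255))
  for uu in(-.04,.04): L((U0+uu,d0,.01),(U0+uu,d0+.226,.01),(0,0,255))
  L((U0-.03,.1405,.042),(U0+.03,.1405,.042),(0,255,0))
  L((U0-.03,.1735,.04),(U0+.03,.1735,.04),(255,0,255))
  for a,b in(((-11,-11),(11,-11)),((11,-11),(11,11)),((11,11),(-11,11)),((-11,11),(-11,-11))):
    L((U0+a[0]/1e3,.2175+a[1]/1e3,.082),(U0+b[0]/1e3,.2175+b[1]/1e3,.082),(0,255,255))
  L((U0+.032,.14,.01),(U0+.032,.173,.01),(255,255,0))
  cv2.imwrite(f"pics/ov_{nm}.png",im)
E
```

```text
blade pt [562.81186555  15.37243378] u,d 540.2128520006801 158.6303320879803
blade pt [562.96312684  13.96457589] u,d 540.7187262840018 157.30782120435686
blade pt [475.61127891  34.10768338] u,d 451.11944529802355 154.46898965094636
```

View pics/ov_top.png

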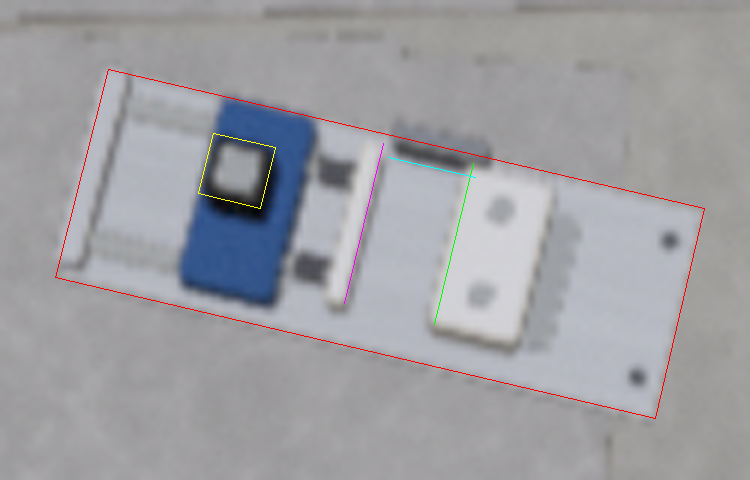

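View pics/ov_side.png

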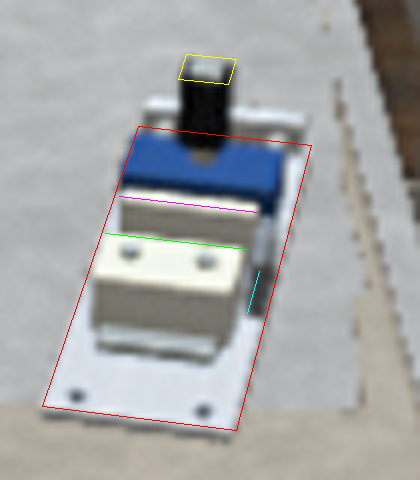

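The overlay matches in both views. Fence face d≈140.5, shoe face d≈173.5, blade d≈157–160, where d is measured along the guide's y. I'll lower the gauge and slide it in.

```bash
python3 -m pendant '[[25,0,0,0],[17,0,0,0],[6,0,0,0],[0,0,0,0],[0,0,0,0]]'; python3 -m pendant '[[0,0,-15,0],[0,0,-15,0],[0,0,-15,0],[0,0,0,0],[0,0,0,0]]'; python3 - <<'E'
from h import *
f=grab_frame("side");i=f["img"][:,:,::-1];cv2.imwrite("pics/s4.png",cv2.resize(i[200:300,260:400],None,fx=5.5,fy=5.5,interpolation=cv2.INTER_CUBIC))
plan(466,40,98,-14.8+90)
E
```

```text
clock: 5.9
position: [0.4666, 0.0395, 0.0509]
tool_rot: [-2.666, 1.57, 0.217]
force: [0.5, -0.4, -2.0]
grip_width: 0.0215
clock: 6.52
position: [0.5094, 0.0279, 0.0501]
tool_rot: [0.269, 1.57, -3.132]
force: [-0.3, -0.3, -1.6]
grip_width: 0.0214
t6.58 tcp [509.3  28.   50.2] tool axes world:
 [[-0.001  0.    -1.   ]
 [-0.256 -0.967  0.   ]
 [-0.967  0.256  0.001]] 
jaw ang -104.84 shift tool [-47.8  -0.5  45. ] F [ 0.6 -0.3 -2. ] w 0.0215
turn about world z 0.04 => tool x turn -0.04
```

View pics/s4.png

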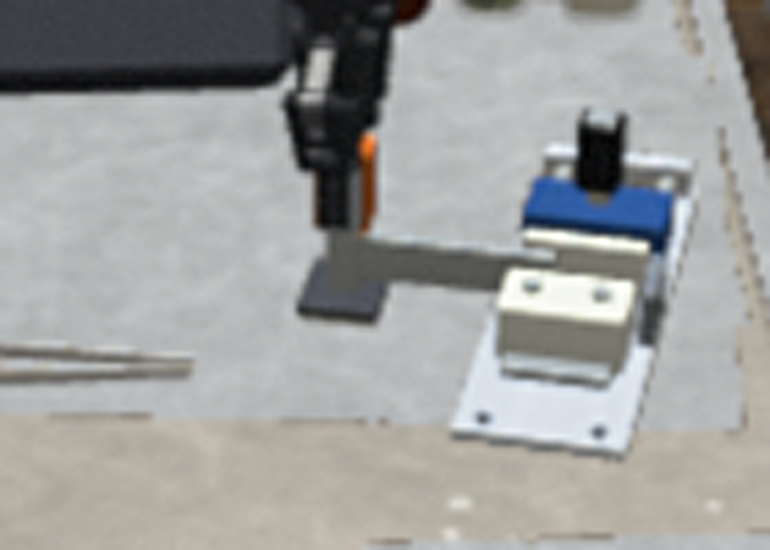

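The blade enters between the fence and the shoe, with its tip at crop (553,255). I'll go on, slowing near the stop.

```bash
python3 -m pendant '[[0,0,-14,0],[0,0,-14,0],[0,0,-7,0],[0,0,-3,0],[0,0,0,0]]'; python3 -m pendant '[[0,0,-2,0],[0,0,0,0]]';python3 -m pendant '[[0,0,-2,0],[0,0,0,0]]'
```

```text
clock: 7.2
position: [0.5464, 0.0182, 0.0502]
tool_rot: [0.182, 1.571, 3.065]
force: [0.4, 0.0, -1.9]
grip_width: 0.0217
clock: 7.45
position: [0.5485, 0.0177, 0.0503]
tool_rot: [-1.478, 1.571, 1.405]
force: [-0.1, 0.8, -2.2]
grip_width: 0.0216
clock: 7.7
position: [0.5505, 0.0171, 0.0503]
tool_rot: [-2.611, 1.571, 0.271]
force: [0.1, -0.1, -2.0]
grip_width: 0.0217
```

```bash
python3 -m pendant '[[0,0,-1,0],[0,0,0,0]]'; python3 -m pendant '[[0,0,-1,0],[0,0,0,0]]';python3 -m pendant '[[0,0,-1,0],[0,0,0,0]]'
```

```text
clock: 7.95
position: [0.5512, 0.0169, 0.0503]
tool_rot: [0.277, 1.57, -3.124]
force: [-0.5, 0.4, -1.6]
grip_width: 0.0219
clock: 8.2
position: [0.5513, 0.0169, 0.0501]
tool_rot: [0.191, 1.569, 3.074]
force: [-7.2, 1.9, 2.0]
grip_width: 0.0214
clock: 8.45
position: [0.5514, 0.0169, 0.0499]
tool_rot: [0.191, 1.567, 3.074]
force: [-10.3, 3.0, 4.2]
grip_width: 0.0214
```

The blade hits the stop at u≈529, as predicted, with 10 N. I'll ease off, lower the foot to the table and release.

```bash
python3 -m pendant '[[0,0,1.5,0],[1,0,0,0],[0.7,0,0,0],[0,0,0,0]]'; python3 -m pendant '[[0.7,0,0,0],[0,0,0,0]]'
```

```text
clock: 8.95
position: [0.5513, 0.017, 0.0486]
tool_rot: [0.151, 1.57, 3.034]
force: [-6.9, 2.6, 4.8]
grip_width: 0.0215
clock: 9.2
position: [0.5514, 0.0171, 0.0486]
tool_rot: [-0.127, 1.57, 2.756]
force: [-10.9, 3.5, 18.0]
grip_width: 0.0216
```

```bash
python3 -m pendant '[[-0.7,0,0.2,0],[0,0,0,0]]'; python3 -m pendant '[[0,0,0,0],[0,0,0,0],[0,0,0,0],[0,0,0,0],[0,0,0,0],[0,0,0,0]]' 1; python3 -m pendant '[[-25,0,0,0],[-62,0,0,0],[-50,0,0,0],[0,0,0,0]]'; python3 - <<'E'
from h import *
f=grab_frame("side");i=f["img"][:,:,::-1];cv2.imwrite("pics/s5.png",cv2.resize(i[200:300,260:400],None,fx=5.5,fy=5.5,interpolation=cv2.INTER_CUBIC))
f=grab_frame("top");i=f["img"][:,:,::-1];cv2.imwrite("pics/t5.png",i)
plan(466,40,98,-14.8)
E
```

```text
clock: 9.45
position: [0.5514, 0.0171, 0.0486]
tool_rot: [-0.223, 1.57, 2.66]
force: [-5.9, 3.2, 3.8]
grip_width: 0.0216
clock: 10.2
position: [0.5517, 0.0169, 0.0486]
tool_rot: [-1.322, 1.571, 1.561]
force: [-0.3, 0.3, -0.3]
grip_width: 0.0851
clock: 10.7
position: [0.5534, 0.0169, 0.1893]
tool_rot: [-2.749, 1.565, 0.133]
force: [0.5, -0.1, 0.0]
grip_width: 0.0857
t10.80 tcp [551.6  16.9 185.8] tool axes world:
 [[ 0.001  0.    -1.   ]
 [-0.256 -0.967 -0.   ]
 [-0.967  0.256 -0.001]] 
jaw ang -104.84 shift tool [87.8 -0.4 88.8] F [ 0.2 -0.4 -1.1] w 0.0856
turn about world z -89.96 => tool x turn 89.96
```

View pics/s5.png

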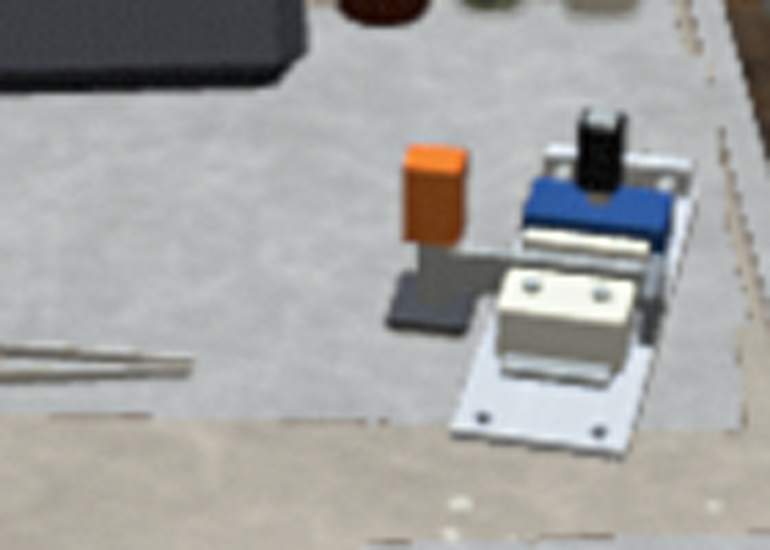

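View pics/t5.png

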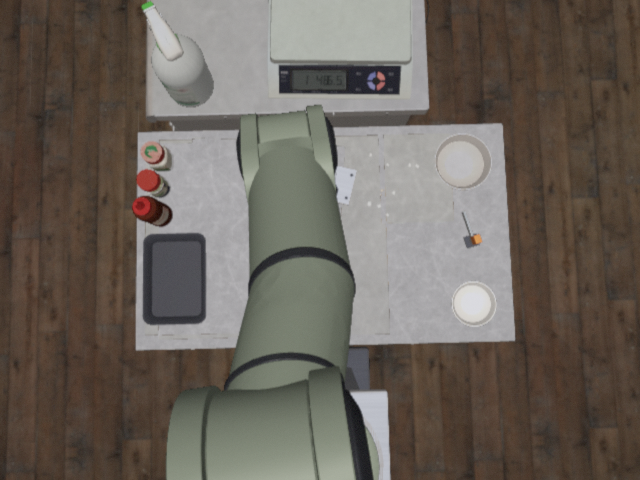

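The gauge stands with its blade in the slot, handle at crop (435,195), fully inserted at the stop. Next is the gate knob at about (633,58).

```bash
python3 - <<'E'
from h import *
plan(633.3,57.7,54,-104.8)
E
python3 -m pendant '[[0,-20,-22,0],[0,-20,-23,0],[0,-20,-23,0],[0,0,0,0],[0,0,0,0]]'; python3 - <<'E'
from h import *
plan(633.3,57.7,54,-104.8)
E
```

```text
t10.80 tcp [551.6  16.9 185.8] tool axes world:
 [[ 0.001  0.    -1.   ]
 [-0.256 -0.967 -0.   ]
 [-0.967  0.256 -0.001]] 
jaw ang -104.84 shift tool [131.9 -60.3 -68.4] F [ 0.2 -0.4 -1.1] w 0.0856
turn about world z 0.04 => tool x turn -0.04
clock: 11.42
position: [0.6318, 0.057, 0.1843]
tool_rot: [0.491, 1.568, -2.91]
force: [-0.0, 0.2, -0.4]
grip_width: 0.0854
t11.43 tcp [631.8  57.  184.3] tool axes world:
 [[-0.002 -0.001 -1.   ]
 [-0.256 -0.967  0.001]
 [-0.967  0.256  0.002]] 
jaw ang -104.85 shift tool [130.3  -1.2  -1.5] F [-0.   0.2 -0.4] w 0.0854
turn about world z 0.05 => tool x turn -0.05
```

```bash
python3 -m pendant '[[30,-1,-1,0],[40,0,0,0],[35,0,0,0],[17,0,0,0],[8,0,0,0],[0,0,0,0]]'; python3 - <<'E'
from h import *
f=grab_frame("side");i=f["img"][:,:,::-1];cv2.imwrite("pics/s6.png",cv2.resize(i[180:300,290:430],None,fx=5,fy=5,interpolation=cv2.INTER_CUBIC))
plan(633.3,57.7,54,-104.8)
E
```

```text
clock: 12.18
position: [0.6341, 0.0581, 0.056]
tool_rot: [-2.754, 1.57, 0.128]
force: [-1.0, -0.3, 0.4]
grip_width: 0.0853
t12.22 tcp [634.4  58.1  56.5] tool axes world:
 [[ 0.001  0.    -1.   ]
 [-0.256 -0.967 -0.   ]
 [-0.967  0.256 -0.001]] 
jaw ang -104.85 shift tool [2.5 0.7 1. ] F [0.1 0.1 0.2] w 0.0853
turn about world z 0.05 => tool x turn -0.05
```

View pics/s6.png

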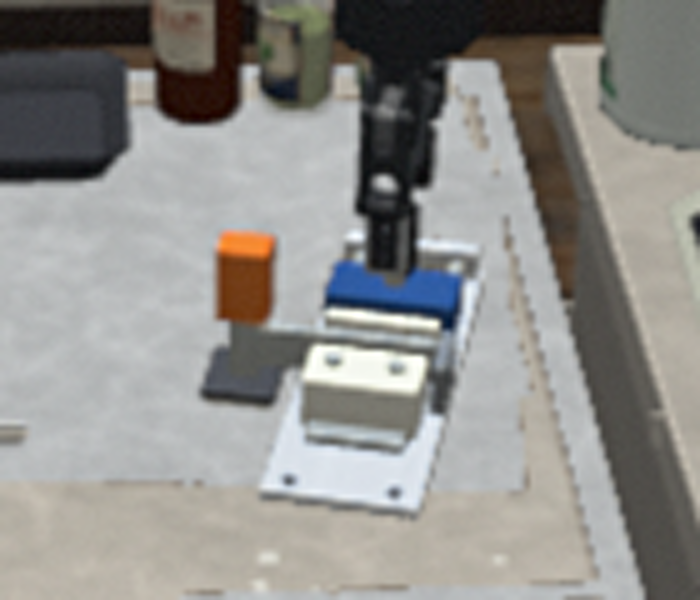

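The fingers are around the knob at crop (392,240), and the blade lies in the slot. I'll grip and watch the force.

```bash
python3 -m pendant '[[0,0,0,0],[0,0,0,0],[0,0,0,0],[0,0,0,0],[0,0,0,0],[0,0,0,0]]' -1 40; python3 - <<'E'
from h import *
plan(633.3,57.7,54,-104.8)
E
for i in 1; do python3 -m pendant '[[0,4,0,0],[0,0,0,0]]'; done; python3 -m pendant '[[0,4,0,0]]';  python3 -m pendant '[[0,4,0,0]]'
```

```text
clock: 12.98
position: [0.634, 0.0578, 0.056]
tool_rot: [2.245, 1.571, -1.156]
force: [-1.9, -1.0, 5.3]
grip_width: 0.0215
t12.97 tcp [634.   57.8  56. ] tool axes world:
 [[ 0.    -0.    -1.   ]
 [-0.257 -0.967  0.   ]
 [-0.967  0.257 -0.   ]] 
jaw ang -104.87 shift tool [2.  0.3 0.7] F [-1.9 -1.   5.3] w 0.0215
turn about world z 0.07 => tool x turn -0.07
clock: 13.22
position: [0.6335, 0.0556, 0.056]
tool_rot: [-1.956, 1.569, 0.927]
force: [1.0, 7.6, 2.5]
grip_width: 0.0213
clock: 13.35
position: [0.6327, 0.0528, 0.056]
tool_rot: [-1.901, 1.568, 0.983]
force: [2.8, 10.8, 2.2]
grip_width: 0.0214
clock: 13.48
position: [0.6316, 0.0488, 0.056]
tool_rot: [-1.887, 1.568, 0.997]
force: [3.0, 10.7, 0.3]
grip_width: 0.0213
```

```bash
python3 -m pendant '[[0,4,0,0]]'; python3 -m pendant '[[0,3,0,0]]';  python3 -m pendant '[[0,2,0,0]]';  python3 -m pendant '[[0,1,0,0]]'; python3 -m pendant '[[0,1,0,0]]'; python3 -m pendant '[[0,1,0,0]]'; python3 -c "
from h import *
s=bot.observe();n=np.array([.2555,.967,0]);print('d',s['position']@n,'F',s['force']@n)"
```

```text
clock: 13.6
position: [0.6305, 0.0449, 0.056]
tool_rot: [-1.892, 1.568, 0.991]
force: [2.3, 10.5, 1.6]
grip_width: 0.0211
clock: 13.72
position: [0.6297, 0.0419, 0.056]
tool_rot: [-1.858, 1.568, 1.025]
force: [2.2, 10.9, 1.2]
grip_width: 0.0213
clock: 13.85
position: [0.6292, 0.04, 0.056]
tool_rot: [-1.866, 1.568, 1.017]
force: [1.8, 12.0, 1.0]
grip_width: 0.0213
clock: 13.98
position: [0.6289, 0.0391, 0.056]
tool_rot: [-1.833, 1.568, 1.051]
force: [2.6, 10.2, 2.4]
grip_width: 0.021
clock: 14.1
position: [0.6287, 0.0383, 0.056]
tool_rot: [-1.847, 1.568, 1.037]
force: [1.3, 10.4, 2.1]
grip_width: 0.0213
clock: 14.22
position: [0.6285, 0.0372, 0.056]
tool_rot: [-1.851, 1.568, 1.033]
force: [2.0, 10.8, 1.5]
grip_width: 0.0216
d 0.19659694494370178 F 10.913776730718526
```

```bash
cat > r.py <<'E'
from h import *
s=bot.observe();n=np.array([.2555,.967,0]);print('   d %.2f'%(1e3*s['position']@n),'F %.2f'%(s['force']@n))
E
python3 -m pendant '[[0,1,0,0]]' >/dev/null; python3 r.py; python3 -m pendant '[[0,1,0,0]]' >/dev/null; python3 r.py; python3 -m pendant '[[0,1,0,0]]' >/dev/null; python3 r.py
```

```text
d 195.58 F 11.28
   d 194.61 F 10.89
   d 193.72 F 13.06
```

```bash
python3 - <<'E'
from h import *
f=grab_frame("side");i=f["img"][:,:,::-1];cv2.imwrite("pics/s7.png",cv2.resize(i[210:300,310:410],None,fx=6.5,fy=6.5,interpolation=cv2.INTER_CUBIC))
E
```

```text
(no output)
```

View pics/s7.png

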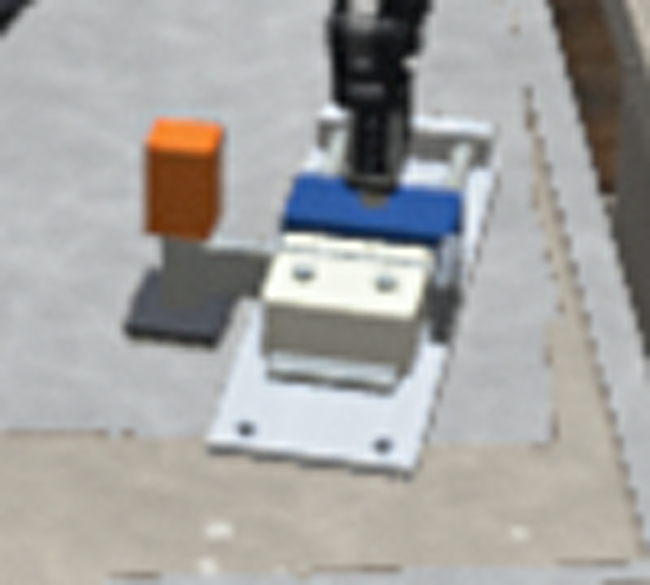

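The shoe has closed onto the blade near the fence, and the force has started to rise. I'll continue in small steps.

```bash
python3 -m pendant '[[0,0.6,0,0]]' >/dev/null; python3 r.py; python3 -m pendant '[[0,0.6,0,0]]' >/dev/null; python3 r.py
```

```text
d 193.35 F 12.94
   d 192.85 F 13.89
```

```bash
python3 -m pendant '[[0,0.6,0,0]]' >/dev/null; python3 r.py; python3 -m pendant '[[0,0.6,0,0]]' >/dev/null; python3 r.py
```

```text
d 192.43 F 14.17
   d 191.97 F 16.16
```

```bash
python3 -m pendant '[[0,0.2,0,0]]' >/dev/null; python3 r.py; python3 -m pendant '[[0,0,0,0]]' >/dev/null; python3 r.py
```

```text
d 191.84 F 15.00
   d 191.87 F 14.80
```

```bash
python3 -m pendant '[[0,-1.5,0,0],[0,0,0,0]]' >/dev/null; python3 r.py; python3 -m pendant '[[0,0,0,0],[0,0,0,0],[0,0,0,0],[0,0,0,0],[0,0,0,0],[0,0,0,0]]' 1; python3 -m pendant '[[-20,0,0,0],[-50,0,0,0],[-50,0,0,0],[-15,0,0,0],[0,0,0,0]]'; python3 - <<'E'
from h import *
f=grab_frame("side");i=f["img"][:,:,::-1];cv2.imwrite("pics/s8.png",cv2.resize(i[210:300,310:410],None,fx=6.5,fy=6.5,interpolation=cv2.INTER_CUBIC))
c=lambda a,b:print(pz(f,a,b,.088))
plan(551.4,10,49,-104.8)
E
```

```text
d 191.89 F 8.22
clock: 16.4
position: [0.6267, 0.031, 0.0556]
tool_rot: [0.202, 1.571, 3.084]
force: [-0.0, 0.3, -0.5]
grip_width: 0.0852
clock: 17.02
position: [0.6272, 0.031, 0.1922]
tool_rot: [-2.72, 1.569, 0.162]
force: [0.1, 0.4, -0.6]
grip_width: 0.0851
t17.07 tcp [626.6  31.  190.7] tool axes world:
 [[ 0.     0.    -1.   ]
 [-0.256 -0.967 -0.   ]
 [-0.967  0.256 -0.   ]] 
jaw ang -104.84 shift tool [141.7  39.6  67.3] F [ 0.6  0.4 -0.4] w 0.0853
turn about world z 0.04 => tool x turn -0.04
```

View pics/s8.png

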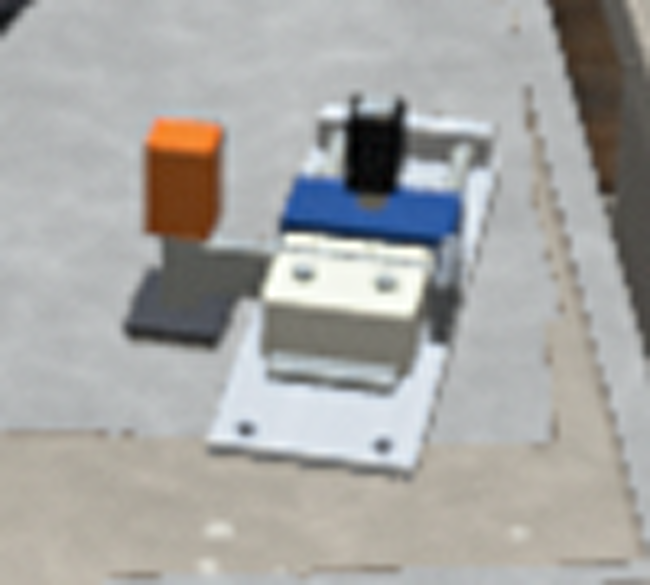

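```bash
python3 - <<'E'
from h import *
f=grab_frame("side")
P=[pz(f,*cr(310,210,6.5,c),.088)[:2]*1000 for c in((157,120),(225,124),(214,155),(148,150))]
print(np.round(P,1),np.mean(P,0))
u=np.array([.9668,-.2555]);n=np.array([.2555,.9668]);m=np.mean(P,0);print(m@u,m@n)
plan(548.7,6.6,49,-104.8)
E
```

```text
[[538.8  16.8]
 [565.1  12.5]
 [559.4 -10.4]
 [534.3  -5.5]] [549.39254162   3.32457488]
530.3032803541325 143.58399337543267
t17.12 tcp [626.2  31.  189.9] tool axes world:
 [[-0.001 -0.    -1.   ]
 [-0.256 -0.967  0.   ]
 [-0.967  0.256  0.001]] 
jaw ang -104.84 shift tool [141.   43.4  68.6] F [-0.8  0.4 -1.3] w 0.0853
turn about world z 0.04 => tool x turn -0.04
```

Jaws across y could load the shoe sideways, so I'll turn the tool 90° and grip along the pull direction.

```bash
python3 - <<'E'
from h import *
print(bot.observe()["qpos"].round(2))
E
python3 -m pendant '[[0,14,22,0],[0,15,23,0],[0,15,23,0],[0,0,0,0]]'; python3 -m pendant '[[0,0,0,10],[0,0,0,10],[0,0,0,10],[0,0,0,0]]'; python3 - <<'E'
from h import *
print(bot.observe()["qpos"].round(2))
plan(548.5,6,52,-14.8)
E
```

```text
[-0.17  0.57  0.04  1.64 -0.03  0.94 -1.95]
clock: 17.62
position: [0.5481, 0.0051, 0.1897]
tool_rot: [0.434, 1.568, -2.967]
force: [0.3, 1.4, 0.3]
grip_width: 0.0852
clock: 18.12
position: [0.55, 0.0063, 0.1898]
tool_rot: [1.223, 1.57, -2.699]
force: [-0.4, 0.1, 0.1]
grip_width: 0.0853
[-0.24  0.46  0.17  1.85 -0.1   0.84 -2.38]
t18.12 tcp [550.    6.3 189.8] tool axes world:
 [[-0.001 -0.001 -1.   ]
 [-0.704 -0.71   0.001]
 [-0.71   0.704  0.   ]] 
jaw ang -134.75 shift tool [137.8   1.1   0.8] F [-0.4  0.1  0.1] w 0.0853
turn about world z -60.05 => tool x turn 60.05
```

Joint 7 runs out in that direction, so I'll turn the other way.

```bash
python3 -m pendant '[[0,0,0,-10],[0,0,0,-10],[0,0,0,-10],[0,0,0,-10],[0,0,0,-10],[0,0,0,-10],[0,0,0,-10],[0,0,0,-10],[0,0,0,-10],[0,0,0,-10],[0,0,0,-10],[0,0,0,-10]]';python3 -m pendant '[[0,0,0,0],[0,0,0,0]]'; python3 - <<'E'
from h import *
print(bot.observe()["qpos"].round(2))
plan(548.5,6,52,-14.8)
E
```

```text
clock: 19.62
position: [0.55, 0.006, 0.1902]
tool_rot: [-2.284, 1.57, 2.18]
force: [-0.1, 0.3, 0.2]
grip_width: 0.0851
clock: 19.88
position: [0.5499, 0.0058, 0.1904]
tool_rot: [-2.034, 1.571, 2.417]
force: [0.1, -0.1, -0.2]
grip_width: 0.0855
[ 0.14  0.47 -0.35  1.83  0.2   0.88 -0.56]
t19.88 tcp [549.9   5.8 190.4] tool axes world:
 [[-0.     0.    -1.   ]
 [ 0.966 -0.258 -0.   ]
 [-0.258 -0.966 -0.   ]] 
jaw ang -14.97 shift tool [138.4  -1.3   0.2] F [ 0.1 -0.1 -0.2] w 0.0855
turn about world z 0.17 => tool x turn -0.17
```

```bash
python3 -m pendant '[[25,-1.3,0,0],[40,0,0,0],[35,0,0,0],[20,0,0,0],[0,0,0,0]]'; python3 - <<'E'
from h import *
f=grab_frame("side");i=f["img"][:,:,::-1];cv2.imwrite("pics/s9.png",cv2.resize(i[200:300,300:410],None,fx=6,fy=6,interpolation=cv2.INTER_CUBIC))
plan(548.5,6,52,-14.8)
E
```

```text
clock: 20.5
position: [0.5478, 0.0064, 0.0695]
tool_rot: [-1.221, 1.568, -3.051]
force: [0.3, 0.8, 0.8]
grip_width: 0.0851
t20.55 tcp [548.4   6.4  70.6] tool axes world:
 [[-0.001 -0.    -1.   ]
 [ 0.966 -0.257 -0.001]
 [-0.257 -0.966  0.   ]] 
jaw ang -14.89 shift tool [18.6  0.2  0.4] F [ 0.1 -0.3 -0.6] w 0.0854
turn about world z 0.09 => tool x turn -0.09
```

View pics/s9.png

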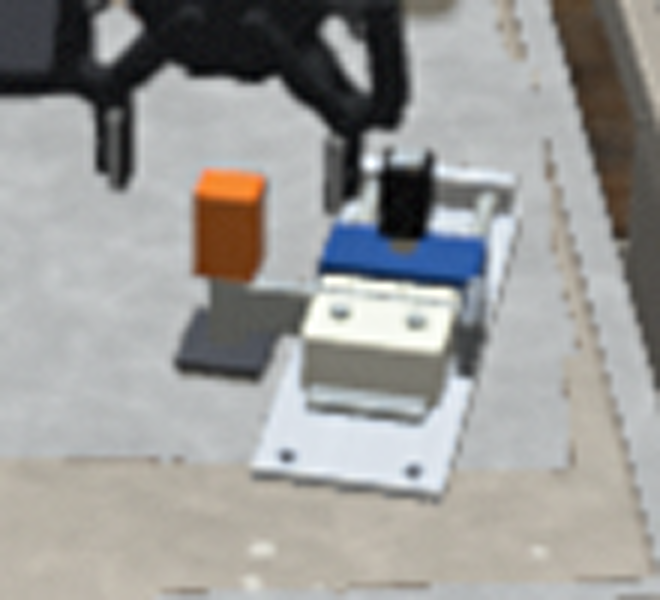

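The fingers are fore and aft of the handle, clear of the gate and knob. I'll lower and grip with 40 N.

```bash
python3 -m pendant '[[10,0,0,0],[8,0,0,0],[0,0,0,0]]'; python3 -m pendant '[[0,0,0,0],[0,0,0,0],[0,0,0,0],[0,0,0,0],[0,0,0,0],[0,0,0,0]]' -1 40; python3 - <<'E'
from h import *
f=grab_frame("side");i=f["img"][:,:,::-1];cv2.imwrite("pics/s10.png",cv2.resize(i[200:300,300:410],None,fx=6,fy=6,interpolation=cv2.INTER_CUBIC))
plan(548.5,6,52,-14.8)
E
```

```text
clock: 20.92
position: [0.5482, 0.0062, 0.0522]
tool_rot: [-1.228, 1.57, -3.058]
force: [0.0, -0.2, -0.1]
grip_width: 0.0853
clock: 21.68
position: [0.5484, 0.0062, 0.0529]
tool_rot: [-1.208, 1.571, -3.038]
force: [-2.5, -0.0, 4.3]
grip_width: 0.0274
t21.73 tcp [548.4   6.2  52.8] tool axes world:
 [[-0.    -0.    -1.   ]
 [ 0.967 -0.256 -0.   ]
 [-0.256 -0.967  0.   ]] 
jaw ang -14.85 shift tool [0.8 0.2 0.2] F [-2.2 -0.5  4.9] w 0.0277
turn about world z 0.05 => tool x turn -0.05
```

View pics/s10.png

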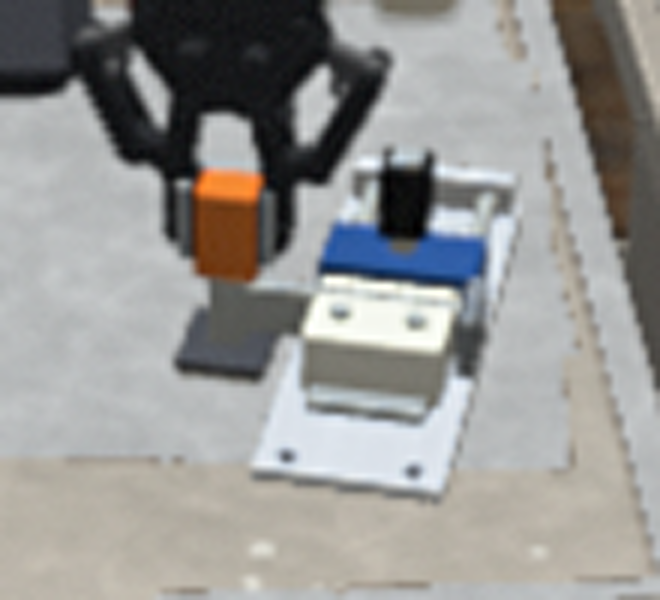

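The handle is gripped fore and aft, and the blade is still in place. I'll ease the small down-load, then draw slowly and read the drag.

```bash
cat > r2.py <<'E'
from h import *
s=bot.observe();u=np.array([.9668,-.2557,0]);n=np.array([.2557,.9668,0]);p=1e3*s['position'];F=s['force'];print('t%.2f u %.2f d %.2f z %.2f Fu %.2f Fd %.2f Fz %.2f w %.4f'%(s['clock'],p@u,p@n,p[2],F@u,F@n,F[2],s['grip_width']))
E
python3 -m pendant '[[-0.4,0,0,0],[0,0,0,0]]'>/dev/null; python3 r2.py
python3 -m pendant '[[0,-2,0,0],[0,-2,0,0]]'>/dev/null; python3 r2.py
python3 -m pendant '[[0,-2,0,0]]'>/dev/null; python3 r2.py
python3 -m pendant '[[0,-2,0,0]]'>/dev/null; python3 r2.py
python3 -m pendant '[[0,-2,0,0]]'>/dev/null; python3 r2.py
```

```text
t21.98 u 528.61 d 146.26 z 52.93 Fu -0.39 Fd 0.83 Fz -3.49 w 0.0274
t22.23 u 525.31 d 146.28 z 53.23 Fu 6.98 Fd -0.66 Fz -2.07 w 0.0272
t22.35 u 523.04 d 146.28 z 53.22 Fu 5.20 Fd 0.31 Fz -0.73 w 0.0276
t22.48 u 520.80 d 146.27 z 53.12 Fu 5.65 Fd -0.80 Fz -1.93 w 0.0280
t22.60 u 518.78 d 146.31 z 53.11 Fu 5.24 Fd 0.06 Fz -2.16 w 0.0273
```

Drag is steady at about 5.3 N, consistent with roughly 5 N of press. I'll draw it straight out the rest of the way.

```bash

python3 -m pendant '[[0,-4,0,0],[0,-4,0,0]]'>/dev/null; python3 r2.py
python3 -m pendant '[[0,-4,0,0],[0,-4,0,0]]'>/dev/null; python3 r2.py
python3 -m pendant '[[0,-4,0,0],[0,-4,0,0]]'>/dev/null; python3 r2.py
python3 -m pendant '[[0,-4,0,0],[0,-4,0,0]]'>/dev/null; python3 r2.py
python3 -m pendant '[[0,-4,0,0],[0,-4,0,0]]'>/dev/null; python3 r2.py
python3 -m pendant '[[0,-4,0,0],[0,-4,0,0]]'>/dev/null; python3 r2.py
python3 -m pendant '[[0,-4,0,0],[0,-4,0,0]]'>/dev/null; python3 r2.py
python3 -m pendant '[[0,-6,0,0],[0,-8,0,0],[0,-8,0,0],[0,-8,0,0],[0,0,0,0]]'>/dev/null; python3 r2.py
python3 - <<'E'
from h import *
f=grab_frame("side");i=f["img"][:,:,::-1];cv2.imwrite("pics/s11.png",cv2.resize(i[200:300,260:400],None,fx=5.5,fy=5.5,interpolation=cv2.INTER_CUBIC))
E
```

```text
t22.85 u 510.72 d 146.33 z 53.09 Fu 5.37 Fd -1.23 Fz -0.67 w 0.0274
t23.10 u 502.76 d 146.34 z 53.12 Fu 6.19 Fd 0.91 Fz -1.83 w 0.0278
t23.35 u 494.78 d 146.37 z 53.15 Fu 5.20 Fd -0.37 Fz -1.57 w 0.0274
t23.60 u 486.76 d 146.38 z 53.14 Fu 5.67 Fd 0.48 Fz -2.02 w 0.0276
t23.85 u 478.75 d 146.39 z 53.13 Fu 5.29 Fd 0.02 Fz -1.60 w 0.0272
t24.10 u 470.75 d 146.39 z 53.14 Fu 4.63 Fd -0.21 Fz -2.92 w 0.0273
t24.35 u 461.81 d 146.15 z 52.87 Fu 0.51 Fd 0.87 Fz 0.63 w 0.0271
t24.98 u 432.14 d 146.29 z 53.05 Fu -0.13 Fd 0.55 Fz -2.67 w 0.0277
```

View pics/s11.png

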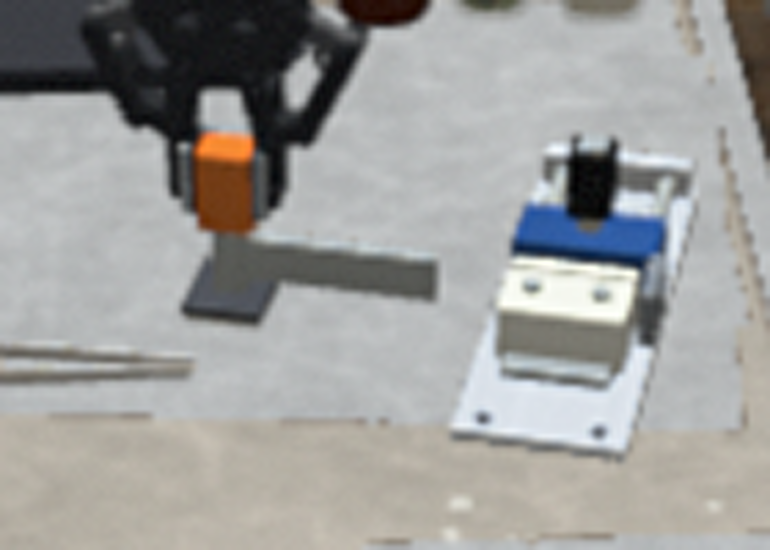

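The blade is out, with its tip about 25 mm short of the bed and the gate still closed. I'll set it down and release.

```bash

python3 -m pendant '[[0.4,0,0,0],[0,0,0,0]]'>/dev/null; python3 r2.py
python3 -m pendant '[[0.4,0,0,0],[0,0,0,0]]'>/dev/null; python3 r2.py
```

```text
t25.27 u 433.00 d 146.36 z 52.82 Fu -2.12 Fd -0.26 Fz 6.64 w 0.0274
t25.52 u 433.00 d 146.39 z 52.78 Fu -4.96 Fd -0.32 Fz 19.89 w 0.0272
```

```bash

python3 -m pendant '[[-0.5,0,0,0],[0,0,0,0]]'>/dev/null; python3 r2.py
python3 -m pendant '[[0,0,0,0],[0,0,0,0],[0,0,0,0],[0,0,0,0],[0,0,0,0],[0,0,0,0]]' 1;  python3 -m pendant '[[-25,0,0,0],[-50,0,0,0],[-50,0,0,0],[-40,0,0,0],[0,0,0,0]]'; python3 -m pendant '[[0,0,50,0],[0,0,60,0],[0,0,60,0],[0,0,60,0],[0,0,0,0],[0,0,0,0]]';python3 - <<'E'
from h import *
for n in("side","top"):
  cv2.imwrite(f"pics/f_{n}.png",grab_frame(n)["img"][:,:,::-1])
E
python3 r2.py
```

```text
t25.77 u 433.01 d 146.32 z 52.81 Fu -1.01 Fd -0.97 Fz 5.75 w 0.0275
clock: 26.52
position: [0.4557, 0.0308, 0.0527]
tool_rot: [2.977, 1.571, 1.147]
force: [0.4, 0.5, -0.2]
grip_width: 0.0853
clock: 27.15
position: [0.4569, 0.0308, 0.2203]
tool_rot: [1.861, 1.566, 0.03]
force: [-0.4, -0.1, -0.9]
grip_width: 0.0855
clock: 27.9
position: [0.3966, -0.1911, 0.2171]
tool_rot: [-1.945, 1.57, 2.508]
force: [-0.6, 0.2, -0.4]
grip_width: 0.0854
t28.00 u 432.55 d -82.61 z 217.36 Fu 0.78 Fd 0.36 Fz -0.04 w 0.0855
```

View pics/f_side.png

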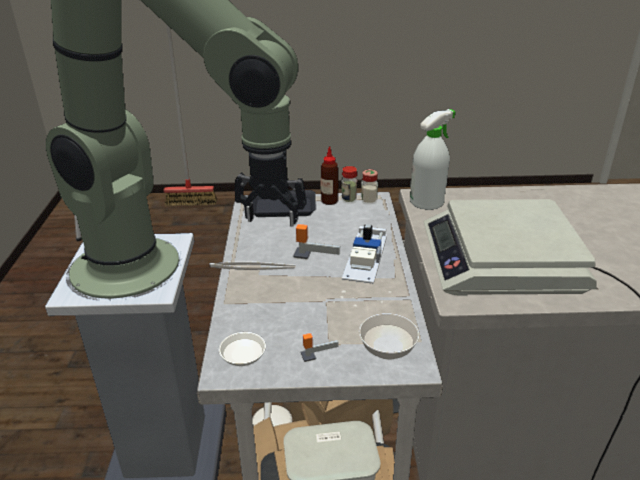

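View pics/f_top.png

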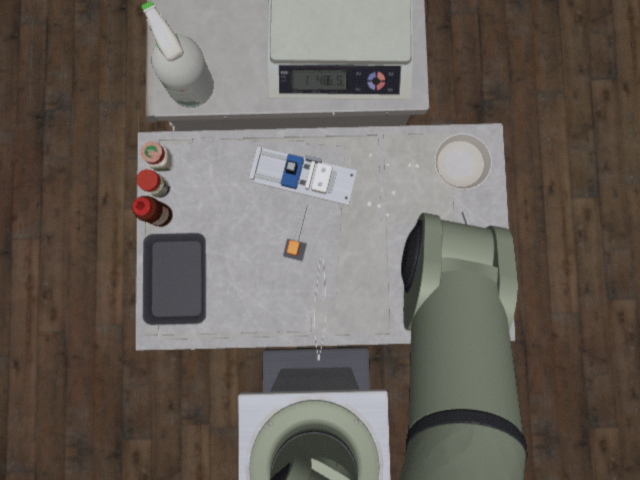

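The gauge stands upright with its handle at side (302,233) and top (293,247), clear of the slot. The gate is closed, and the tray, bottle, jars, bowl, dish and tweezers are where they were. The robot touches nothing, so I'll hand in.

```bash
python3 -c "
from workcell import job_done
print(job_done())"
```

```text
the job is handed in; nothing more can be done
None
```

I did the steps in the order asked and handed the job in at about 28 s, inside the 72 s limit.

- **Insertion:** The larger gauge's blade went into the slot until it met the depth stop, about 1 mm from where I had predicted. I then set its foot on the table and let go.
- **Gate:** I gripped the knob and closed the gate until the shoe was about 2.7 mm past first contact, which puts the press at about 4.9 N. The sliding force rose from about 11 N to 15–16 N, which gives 4–5 N. I then let go of the gate.
- **Drawing out:** I re-gripped the handle fore and aft so the shoe was not loaded sideways, and pulled the blade straight out. It dragged at a steady 5.2–5.7 N (one reading 6.2 N), dropping to zero once the blade was clear.
- **Final pictures:** The gauge stands upright, its blade tip about 35 mm from the slot mouth. The gate is still closed, and the bystanders are where they were, with the dish hidden by the arm in the top view but visible from the side. The robot is touching nothing.

**Disagreement:** the drag is slightly more than the stated 0.6 to 1 ratio allows for 4.9 N, so the true press is probably 5–6 N, possibly as high as 8–9 N if friction is at the low end. One side-view measurement of the handle was also about 3 mm off the arm's own position, which is about the error I expect from reading pixels.

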